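# Put the specimen-pot bin back in its place in the packed supply row

### The job

The bin of specimen pots belongs in the row of supply bins on the rack, directly to the right (as the robot faces the row) of the bin with the tape rolls. The bins have closed up and left no room there: slide the neighbouring bins apart, set the pot bin into the opening without dropping it, and leave all five bins upright in the rack, pushed back with their fronts in line. Tip no bin, and leave the spare empty bin, the stapler and the bottle where they are.

Things in the scene. Friction and masses are not known exactly. Their poses are not given: they have to be found in the camera images.
- rack: Fixed aluminium bin rack under the row. Origin: centre of underside; x from open front to back, y left seen from the robot, z up. Floor 8 thick (bins stand with underside at z +8), 184 front to back, no front lip. End cheeks 60 high, inner faces at y +154 and -154. Back stop 60 high, inner face at x +82; a bin fully home has its origin at x 0 to +2. Five 58 wide bins leave 18 spare. Yaw within 0.12 rad.
- tape_bin: Grey open-topped bin with two piles of tape rolls lying flat, holes up (47 diameter, 51 high), in the row. All bins alike: 160 long (x) x 58 wide (y); origin: centre of underside, x from front to back, y left seen from the front, z up. Sides and back 3 thick, 75 high, sides only 60 high over the front 50. About 0.2 to 0.4 kg, loose, slides on the rack.
- tape_front (a point): Top centre of the tape bin's front wall, 75 before the bin's origin and 60 above its underside (the same on every bin; axes as the bin's). The front wall is 58 wide, 60 high and 10 thick, with a blank card label outside. It can be pinched from above; behind it the bin is empty down to the floor (3 thick) for at least 33. A bin dragged by it turns a little, the back lagging.
- tube_bin: Same bin in the row, with a bundle of capped clear sample tubes lying lengthwise, up to 31 high. Loose, same origin and axes.
- stick_bin: Same bin in the row, with flat wooden spatula sticks stacked lengthwise, up to 33 high. Loose, same origin and axes.
- carton_bin: Same bin in the row, with three small cartons, up to 54 high. Loose, same origin and axes. The four row bins stand in any order, about 2 apart; the free space is at the two ends of the row, 24 to 46 at each, too little for a bin.
- pot_bin: The bin to put back: same bin, with two round specimen pots with flat white lids (45 diameter, 50 high). 0.2 to 0.4 kg, loose, on the desk before the rack, at the left or the right, underside at z 0, front roughly towards the robot. Same origin and axes.
- pot_front (a point): Top centre of the pot bin's front wall (10 thick, 60 high), 75 before that bin's origin and 60 above its underside; axes as the bin's.
- empty_bin: Bystander: same bin, empty, on the desk on the other side from the pot bin. Stays where it is. Same origin and axes.
- stapler: Bystander: black stapler, 150 x 38 x 50 high, on the desk before the rack. Origin: centre of underside, x along it.
- sanitizer: Bystander: clear bottle with white cap, 60 diameter, 150 high, left of the rack. Origin: centre of underside.
Mind the look-alikes: they are no part of the job. Leave any blue look-alike of the carton_bin alone.

How it is judged:
At the end, for the whole second after the job is handed in: The pot bin stands directly right of the tape bin, front to the front, level within 12 mm. All five bins stand on the rack floor at rest, upright within 0.06 rad, square to the rack within 0.12 rad, origins between 10 mm before and 8 mm behind the rack's origin line (x of tape_bin in the frame of rack between -0.01 and 0.008 m and z of each of tape_bin, tube_bin, stick_bin, carton_bin, pot_bin in the frame of rack below 0.013 m and angle between each of tape_bin, tube_bin, stick_bin, carton_bin, pot_bin's own z axis and vertical below 0.06 rad and angle between the x axis of each of tape_bin, tube_bin, stick_bin, carton_bin, pot_bin and the x axis of rack, either way round below 0.12 rad and y of tape_bin in the frame of rack between -0.135 and 0.135 m and linear speed of each of tape_bin, tube_bin, stick_bin, carton_bin, pot_bin below 0.02 m/s and x of tube_bin in the frame of rack between -0.01 and 0.008 m and y of tube_bin in the frame of rack between -0.135 and 0.135 m and x of stick_bin in the frame of rack between -0.01 and 0.008 m and y of stick_bin in the frame of rack between -0.135 and 0.135 m and x of carton_bin in the frame of rack between -0.01 and 0.008 m and y of carton_bin in the frame of rack between -0.135 and 0.135 m and x of pot_bin in the frame of rack between -0.01 and 0.008 m and y of pot_bin in the frame of rack between -0.135 and 0.135 m and y of pot_bin in the frame of tape_bin between -0.08 and -0.05 m and z of pot_bin in the frame of rack above 0.004 m and x of pot_bin in the frame of tape_bin between -0.012 and 0.012 m and angle between the x axis of pot_bin and the x axis of tape_bin, either way round below 0.12 rad and x of pot_front in the frame of rack below -0.05 m); the robot touches nothing.
It fails at once if the spare empty bin is pushed more than 30 mm or tipped over (distance of empty_bin from where it was at the start of the episode above 0.03 m or angle between empty_bin's own z axis and vertical above 0.4 rad).
It fails at once if the stapler is pushed more than 30 mm or tipped over (distance of stapler from where it was at the start of the episode above 0.03 m or angle between stapler's own z axis and vertical above 0.4 rad).
It fails at once if the bottle is pushed more than 30 mm or tipped over (distance of sanitizer from where it was at the start of the episode above 0.03 m or angle between sanitizer's own z axis and vertical above 0.4 rad).
It fails at once if a supply bin is tipped by more than about 35 degrees, so that its contents would spill (angle between any of tape_bin, tube_bin, stick_bin, carton_bin, pot_bin's own z axis and vertical above 0.6 rad).
It fails at once if the pot bin is let fall (moving faster than 0.6 m/s while nothing grips or touches it) (linear speed of pot_bin above 0.6 m/s and not (contact force between pot_bin and the fingers above 0.1 N)).
It also fails if it takes over 72 s, if anything falls off the work surface, if the arm or the gripper's body presses on something with over 40 N, if the wrist force passes 120 N, or if a joint passes its speed limit or range.

### The arm

A 7-joint arm with a two-finger parallel gripper is mounted at the origin on the work surface. World frame = base frame: x ahead of the robot, y to its left, z up, the work surface at z = 0. Lengths are in m, angles in rad, forces in N, time in s.
With the tool pointing down it reaches from about 0.4 to 0.85 m from the base axis. Payload 10.4 kg.
Tool frame: the origin (TCP) lies midway between the tips of the shut fingers; the grasp point (between the pads) lies manip.pinch_z behind it (manip.pinch_z is the distance from the TCP to the grasp point, in m); z points along the fingers, y is the direction in which the jaws open and shut (so a half turn about z gives the same grasp; the last joint's range is limited). The gripper opens to 85 mm and grips with 20 to 120 N. Pads are 22 mm wide; open, the fingers measure 114 mm over their backs; the gripper's body (76 mm by 85 mm) begins 54 mm behind the grasp point. The pads swing forward as they close: fully open they stand 13 mm farther back than shut.
Start: joints at [1.17, 0.332, -0.065, 1.46, 0.022, 1.35, -0.088], TCP at [0.231, -0.581, 0.231] pointing down, gripper open.
Joint ranges: [-2.6, 2.6], [-0.5, 2.12], [-1.47, 1.34], [0.16, 2.42], [-1.27, 4.41], [0.06, 2.06], [-2.6, 2.6]. Speed limits (rad/s): [2.22, 2.22, 2.79, 2.79, 3.14, 3.14, 3.14].

### API

Orientations are given as a unit quaternion [x, y, z, w].
In Python, from workcell import manip gives the robot as it stands.
- The arm moves only by the shell command python3 -m handwheel 'ROWS' [FORCE]. ROWS is JSON, a list that holds one entry, the list of rows, each a list of 7 numbers: the shift along the tool's x, y, z in m, then the turn, a rotation vector about the tool's x, y, z in rad, then the finger opening in m, from 0 to 0.0854. In form: [[[tx, ty, tz, ax, ay, az, claw], ...]]. A call has 1 to 8 rows; each row is the pose to reach, as a shift and turn from the pose commanded when the call began, along the tool's axes at that moment; what a row does not reach only later rows make up. A row lasts 1/8 s, in which the tool goes at most 62.5 mm and 10.7 degrees, less where a joint would pass 70% of its speed; a pose out of reach is approached as far as the arm can. A call with a gripper value outside its range is refused whole. The fingers move at their own pace and stop on an object; FORCE is the grip in N (left out, the last holds). Time passes only in rows, so rows that repeat a pose let the fingers close. It gives the time, the measured TCP pose, the force and the opening at its end, in the units of the state.
- manip.get_obs(): the state, without advancing time (a new reading comes with each control period).
- manip.camera(name): name is "scene" or "top" or "wrist"; returns the picture (384x512x3 uint8, blue, green, red); there is no depth.
- manip.calibration(name): a dict with "fx", "fy", "cx", "cy" (pixels), "view" (4x4, takes a point from world to camera coordinates); the wrist camera has in their place "tool_from_camera" (4x4, takes a point from camera to tool coordinates, whose origin is the TCP and whose axes are the flange's). Camera axes: x right, y up, looking along -z (the intrinsics and any distortion apply to the point x, -y, -z); pixel columns grow to the right and rows downward; lengths in m; the calibration is good to about 2 mm. A picture is of the moment at which its call begins: read the wrist's pose just before it. calibration takes no time and is no camera call.
- manip.hand_in(): hands the job in, once; it reports no verdict.
The state is a dict: "clock": time; "joint_pos": joint angles; "joint_velocities": joint speeds; "tau": joint torques, N m; "position": TCP position; "ee_rot": TCP orientation; "ft_force": force on the tool from outside, world axes, zero at the start; "torque": the same for the moment, N m; "grip_width": opening from 0.0 (shut) to 1.0 (fully open).
Only numpy, scipy, OpenCV 4.12 (cv2) and the standard library are available. Lean on these libraries where they do the work, as an engineer would, in place of code of your own. Each camera call takes 0.05 s, during which the arm holds its last target.

## Working session

There is one attempt and no reset: what is moved stays moved. The work goes in short steps, Python scripts to look and compute and a shell command to move; the robot and the scene stay as the last step left them, time stands still between calls to the robot, and variables do not carry over. Pictures are saved under pics/ and viewed, and the job is handed in when it is done.

```bash
mkdir -p pics; ls
python3 - <<'E'
from workcell import manip
import cv2,numpy as np
print(manip.get_obs(), manip.pinch_z)
for n in("scene","top","wrist"):
    cv2.imwrite(f"pics/{n}0.png",manip.camera(n)); print(n,manip.calibration(n))
E
```

```text
pics
{'clock': 0.0, 'joint_pos': array([ 1.17039637,  0.33287558, -0.06470305,  1.46096065,  0.02160554,
        1.34987577, -0.08847098]), 'joint_velocities': array([-0.0006889 ,  0.00129568,  0.00124728, -0.0003628 , -0.00064721,
        0.00062419, -0.00110432]), 'tau': array([-2.37260574e-04, -6.25443220e+01,  4.93917125e-02, -3.91605878e+01,
        1.63401203e-02,  1.00909025e-02,  2.49301456e-05]), 'position': array([ 0.230404  , -0.58057611,  0.23050439]), 'ee_rot': array([ 9.82206022e-01,  1.87805280e-01, -1.67981601e-04, -6.91692532e-04]), 'ft_force': array([-0.27493935,  0.40524269,  0.5001077 ]), 'torque': array([-0.04381556, -0.06663266,  0.03107034]), 'grip_width': 0.9981542716711108} 0.0187
scene {'fx': 369.8986240418877, 'fy': 369.8986240418877, 'cx': 253.16673896721005, 'cy': 189.19639490577217, 'view': array([[ 0.70898713,  0.7050661 ,  0.0147999 , -0.3836561 ],
       [-0.59396611,  0.58569255,  0.55151473,  0.23335973],
       [ 0.38018615, -0.39980749,  0.83403385, -1.29735049],
       [ 0.        ,  0.        ,  0.        ,  1.        ]])}
top {'fx': 412.2752153550193, 'fy': 412.2752153550193, 'cx': 256.604827991585, 'cy': 189.35165535699903, 'view': array([[-0.02875308, -0.99951359, -0.01207699,  0.05673945],
       [ 0.98417661, -0.03042105,  0.17455933, -0.46716459],
       [-0.17484182, -0.00686678,  0.98457259, -1.20489219],
       [ 0.        ,  0.        ,  0.        ,  1.        ]])}
wrist {'fx': 311.45339535042416, 'fy': 311.45339535042416, 'cx': 261.1644957372678, 'cy': 185.14033923611018, 'tool_from_camera': array([[ 3.92509635e-04,  9.57350118e-01,  2.88930091e-01,
         7.34395453e-02],
       [ 9.99999471e-01, -6.50577690e-04,  7.97152005e-04,
        -1.61749536e-04],
       [ 9.51125037e-04,  2.88929625e-01, -9.57349866e-01,
        -1.43549953e-01],
       [ 0.00000000e+00,  0.00000000e+00,  0.00000000e+00,
         1.00000000e+00]])}
```

View pics/top0.png

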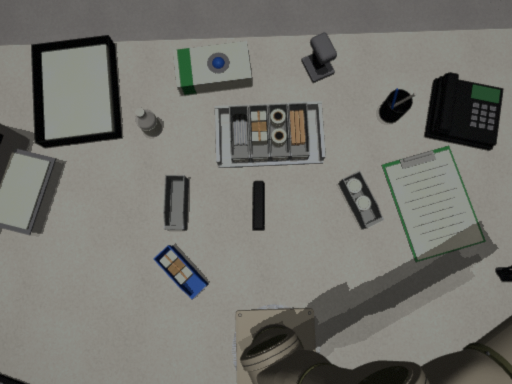

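View pics/scene0.png

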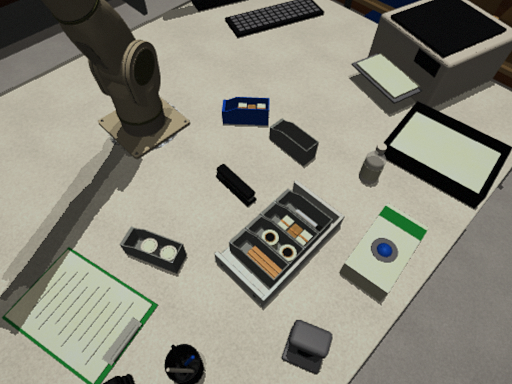

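View pics/wrist0.png

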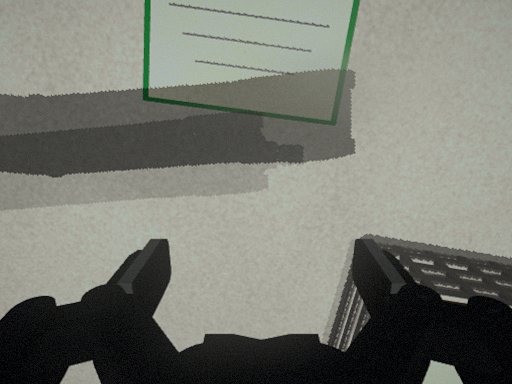

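The top view shows the row from left to right as tube (240,130), carton (258,130), tape (278,130) and stick (297,130). The pot bin is on the desk at the right (360,200), the empty bin at the left (177,203), the stapler at (258,205) and the blue carton look-alike at (181,271). I'll enlarge these next.

Run:
```python
import cv2
im=cv2.imread("pics/top0.png")
cv2.imwrite("pics/rack_c.png",cv2.resize(im[95:175,205:335],None,fx=6,fy=6,interpolation=cv2.INTER_CUBIC))
cv2.imwrite("pics/pot_c.png",cv2.resize(im[165:235,330:390],None,fx=8,fy=8,interpolation=cv2.INTER_CUBIC))
```

```text
(no output)
```

View pics/rack_c.png

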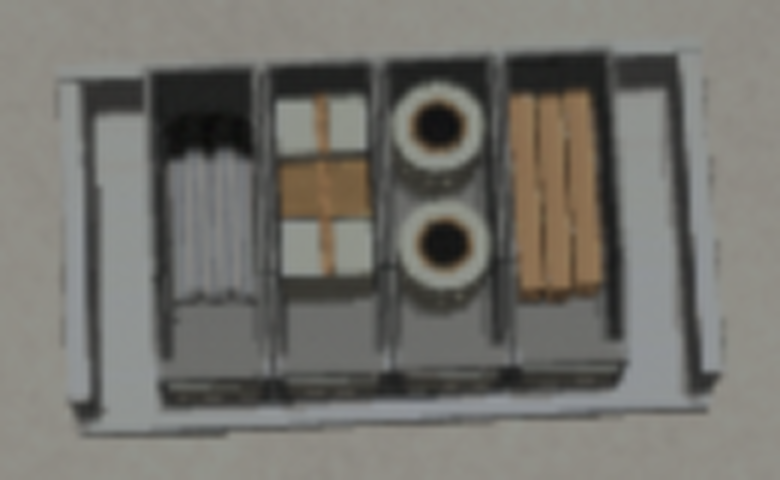

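View pics/pot_c.png

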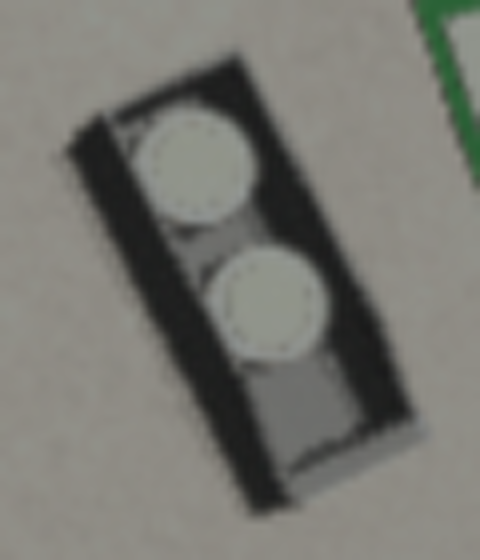

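```bash
cat > h.py <<'E'
from workcell import manip
import numpy as np, cv2
from scipy.spatial.transform import Rotation as R
def cam(name,obs=None):
    c=manip.calibration(name)
    if name=="wrist":
        T=np.eye(4);T[:3,:3]=R.from_quat(obs["ee_rot"]).as_matrix();T[:3,3]=obs["position"]
        return c,T@np.array(c["tool_from_camera"])
    return c,np.linalg.inv(c["view"])
def cast(name,uv,z,obs=None):
    c,T=cam(name,obs); out=[]
    for u,v in np.atleast_2d(uv):
        d=T[:3,:3]@np.array([(u-c["cx"])/c["fx"],-(v-c["cy"])/c["fy"],-1]); o=T[:3,3]
        out.append(o+d*(z-o[2])/d[2])
    return np.array(out)
def shot(fn,name="wrist"):
    o=manip.get_obs(); im=manip.camera(name); cv2.imwrite("pics/"+fn+".png",im)
    import pickle; pickle.dump(o,open("pics/"+fn+".pkl","wb")); return o,im
def rd(fn):
    import pickle; return pickle.load(open("pics/"+fn+".pkl","rb")),cv2.imread("pics/"+fn+".png")
def totool(p,obs):  # world point -> shift in tool axes
    return R.from_quat(obs["ee_rot"]).as_matrix().T@(np.array(p)-obs["position"])
E
python3 - <<'E'
from h import *
np.set_printoptions(precision=4,suppress=True)
f=lambda P,s,o:[((u+.5)/s-.5+o[0],(v+.5)/s-.5+o[1]) for u,v in P]
print("floor front edge",cast("top",f([(83,433),(707,408)],6,(205,95)),0.008)[:,:2])
print("front walls top front edge",cast("top",f([(165,382),(268,378),(283,378),(385,373),(395,373),(505,369),(517,368),(625,362)],6,(205,95)),0.068)[:,:2])
print("pot back top",cast("top",f([(105,110),(238,55)],8,(330,165)),0.075)[:,:2])
print("pot front top",cast("top",f([(285,470),(410,420)],8,(330,165)),0.06)[:,:2])
print("pots",cast("top",f([(197,165),(268,304)],8,(330,165)),0.053)[:,:2])
o=manip.get_obs();print(R.from_quat(o["ee_rot"]).as_matrix())
E
```

```text
floor front edge [[ 0.5503  0.1608]
 [ 0.5534 -0.1657]]
front walls top front edge [[ 0.5609  0.1134]
 [ 0.5613  0.0619]
 [ 0.5611  0.0544]
 [ 0.562   0.0033]
 [ 0.5619 -0.0017]
 [ 0.5622 -0.0566]
 [ 0.5625 -0.0626]
 [ 0.5639 -0.1166]]
pot back top [[ 0.4879 -0.212 ]
 [ 0.507  -0.2623]]
pot front top [[ 0.3547 -0.2719]
 [ 0.3716 -0.3189]]
pots [[ 0.4702 -0.2494]
 [ 0.417  -0.272 ]]
[[ 0.9295  0.3688 -0.0004]
 [ 0.3688 -0.9295  0.001 ]
 [-0.0001 -0.0011 -1.    ]]
```

```bash
python3 -m handwheel '[[[0.30,-0.26,-0.06,0,0,-1.45,0.0854],[0.30,-0.26,-0.06,0,0,-1.45,0.0854],[0.30,-0.26,-0.06,0,0,-1.45,0.0854],[0.30,-0.26,-0.06,0,0,-1.45,0.0854],[0.30,-0.26,-0.06,0,0,-1.45,0.0854],[0.30,-0.26,-0.06,0,0,-1.45,0.0854],[0.30,-0.26,-0.06,0,0,-1.45,0.0854],[0.30,-0.26,-0.06,0,0,-1.45,0.0854]]]' 80
python3 - <<'E'
from h import *
o,im=shot("w1"); print(o["position"],o["joint_pos"],R.from_quat(o["ee_rot"]).as_matrix())
E
```

```text
clock: 1.15
position: [0.4147, -0.2262, 0.2917]
ee_rot: [0.607, 0.795, 0.0, 0.0]
ft_force: [-0.1, -0.5, -1.1]
grip_width: 1.003
[ 0.41470397 -0.22617606  0.29173169] [ 0.85736205 -0.01241995 -0.44610735  1.72955398 -0.00535218  1.42242608
  0.67885798] [[-2.63632705e-01  9.64622865e-01  7.24849861e-04]
 [ 9.64622972e-01  2.63633025e-01 -3.87271237e-04]
 [-5.64665052e-04  5.97109464e-04 -9.99999662e-01]]
```

View pics/w1.png

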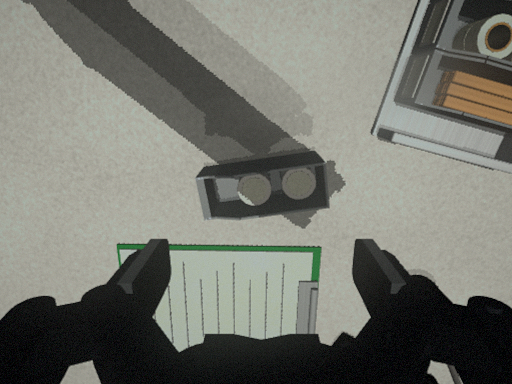

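Run:
```python
from h import *
o,im=rd("w1")
cv2.imwrite("pics/w1c.png",cv2.resize(im[140:230,185:345],None,fx=5,fy=5,interpolation=cv2.INTER_CUBIC))
```

```text
(no output)
```

View pics/w1c.png

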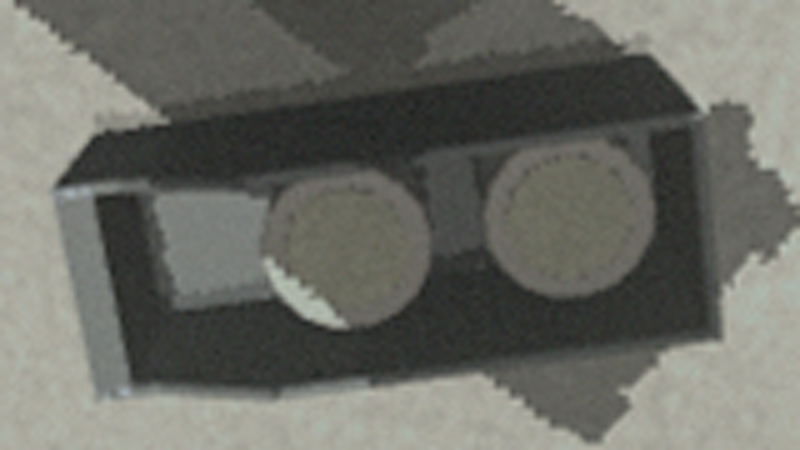

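Run:
```python
from h import *
np.set_printoptions(precision=4,suppress=True)
o,im=rd("w1")
f=lambda P:[((u+.5)/5-.5+185,(v+.5)/5-.5+140) for u,v in P]
F=cast("wrist",f([(57,192),(98,398),(95,195),(130,392)]),.06,o)
B=cast("wrist",f([(708,115),(720,340)]),.075,o)
P=cast("wrist",f([(345,248),(570,217)]),.053,o)
print(F,B,P)
print("width",np.linalg.norm(F[0]-F[1]),np.linalg.norm(B[0]-B[1]),"len",np.linalg.norm((F[0]+F[1])/2-(B[0]+B[1])/2))
pf=F.mean(0);bk=B.mean(0);d=bk-pf;print("pf",pf,"yaw",np.arctan2(d[1],d[0]), np.arctan2(*(F[0]-F[1])[[1,0]])-np.pi/2,np.arctan2(*(P[1]-P[0])[[1,0]]))
print("shift",totool(pf,o), R.from_quat(o["ee_rot"]).as_matrix())
```

```text
[[ 0.3439 -0.2765  0.06  ]
 [ 0.3657 -0.3282  0.06  ]
 [ 0.3533 -0.2748  0.06  ]
 [ 0.3733 -0.3244  0.06  ]] [[ 0.4906 -0.2125  0.075 ]
 [ 0.5117 -0.2656  0.075 ]] [[ 0.4176 -0.2739  0.053 ]
 [ 0.4709 -0.2506  0.053 ]]
width 0.05606985740511035 0.05714088671746618 len 0.16012678956919882
pf [ 0.3591 -0.301   0.06  ] yaw 0.4109201043762239 0.3980455732291821 0.4104927612957605
shift [-0.0573 -0.0735  0.2317] [[-0.2636  0.9646  0.0007]
 [ 0.9646  0.2636 -0.0004]
 [-0.0006  0.0006 -1.    ]]
```

Checked on the pot bin: front wall width 56 mm and length 160 mm in the measurement, against 58 and 160 given. The pot front is at (0.359,-0.301) with yaw 0.41. Next I look at the row.

```bash
python3 -m handwheel '[[[0.14,0.23,-0.08,0,0,0.26,0.04],[0.14,0.23,-0.08,0,0,0.26,0.04],[0.14,0.23,-0.08,0,0,0.26,0.04],[0.14,0.23,-0.08,0,0,0.26,0.04],[0.14,0.23,-0.08,0,0,0.26,0.04],[0.14,0.23,-0.08,0,0,0.26,0.04],[0.14,0.23,-0.08,0,0,0.26,0.04]]]'
python3 - <<'E'
from h import *
o,im=shot("w2"); print(o["position"],o["joint_pos"],R.from_quat(o["ee_rot"]).as_matrix())
E
```

```text
clock: 2.08
position: [0.6001, -0.0357, 0.3707]
ee_rot: [0.709, 0.705, -0.001, -0.0]
ft_force: [-0.1, -0.4, 0.1]
grip_width: 0.468
[ 0.60008558 -0.03569825  0.37069328] [ 0.47275191  0.31266272 -0.65279894  1.25051101  0.18865597  1.63958847
 -0.14848314] [[ 5.16623162e-03  9.99986116e-01 -1.03805523e-03]
 [ 9.99986560e-01 -5.16668120e-03 -4.30882673e-04]
 [-4.36239991e-04 -1.03581523e-03 -9.99999368e-01]]
```

View pics/w2.png

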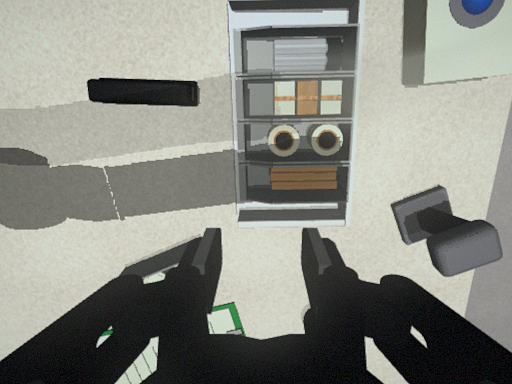

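Run:
```python
from h import *
o,im=rd("w2")
cv2.imwrite("pics/w2c.png",cv2.resize(im[0:115,220:375],None,fx=5,fy=5,interpolation=cv2.INTER_CUBIC))
cv2.imwrite("pics/w2d.png",cv2.resize(im[110:230,220:375],None,fx=5,fy=5,interpolation=cv2.INTER_CUBIC))
```

```text
(no output)
```

View pics/w2c.png

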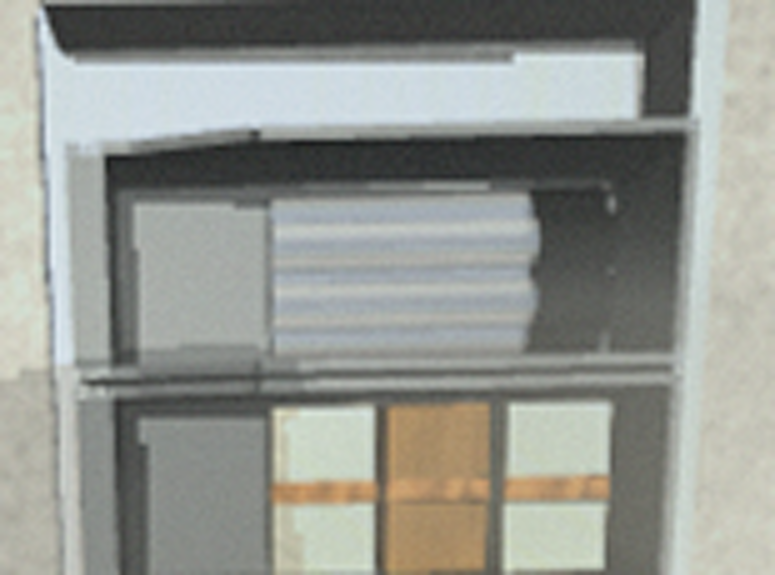

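View pics/w2d.png

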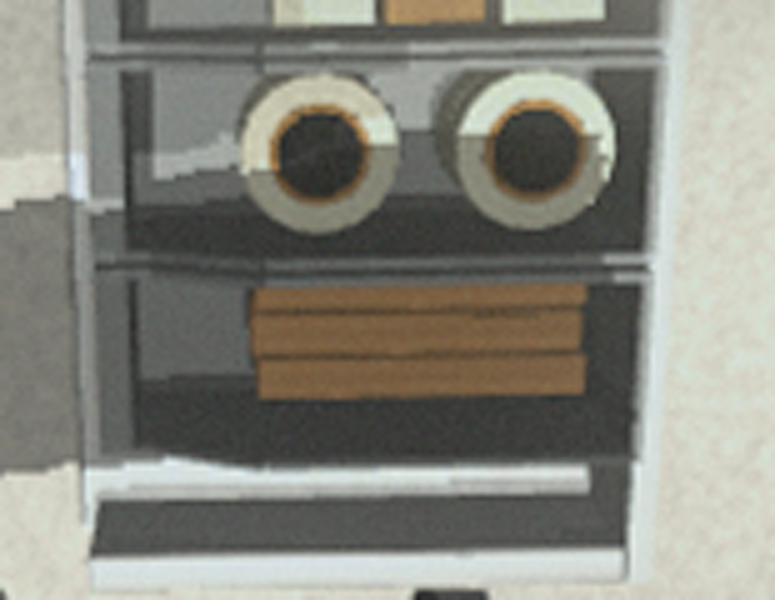

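Run:
```python
from h import *
np.set_printoptions(precision=4,suppress=True)
o,im=rd("w2")
f=lambda P,y0:[((u+.5)/5-.5+220,(v+.5)/5-.5+y0) for u,v in P]
print("tube/carton front corners",cast("wrist",f([(68,148),(82,365),(80,395)],0),.068,o)[:,:2])
print("carton R,tape L,R,stick L,R",cast("wrist",f([(88,45),(88,64),(96,258),(98,282),(103,455)],110),.068,o)[:,:2])
print("tape inner edge",cast("wrist",f([(123,70),(130,255)],110),.068,o)[:,:2])
print("back top corners: tube, tape, stick",cast("wrist",np.array(f([(690,128)],0)+f([(655,70),(635,460)],110)),.083,o)[:,:2])
print("Lcheek bottom inner",cast("wrist",f([(75,57),(640,48)],0),.008,o)[:,:2])
print("Rcheek bottom inner",cast("wrist",f([(105,495),(590,490)],110),.008,o)[:,:2])
for z in (.06,.068):print("Rcheek top inner",cast("wrist",f([(95,557),(625,549)],110),z,o)[:,:2])
print("floor front edge",cast("wrist",f([(50,365)],0)+f([(85,520)],110),.008,o)[:,:2])
print("stapler etc none")
```

```text
tube/carton front corners [[0.5637 0.1156]
 [0.5658 0.0624]
 [0.5651 0.0548]]
carton R,tape L,R,stick L,R [[ 0.5658  0.0015]
 [ 0.5657 -0.0037]
 [ 0.5665 -0.0596]
 [ 0.5669 -0.0668]
 [ 0.5671 -0.1207]]
tape inner edge [[ 0.5755 -0.0055]
 [ 0.5765 -0.0588]]
back top corners: tube, tape, stick [[ 0.7208  0.1167]
 [ 0.7215 -0.0047]
 [ 0.7244 -0.1176]]
Lcheek bottom inner [[0.5615 0.15  ]
 [0.7255 0.1515]]
Rcheek bottom inner [[ 0.5629 -0.1568]
 [ 0.7312 -0.1556]]
Rcheek top inner [[ 0.5631 -0.1577]
 [ 0.7301 -0.1556]]
Rcheek top inner [[ 0.5638 -0.1542]
 [ 0.7278 -0.1522]]
floor front edge [[ 0.5514  0.0658]
 [ 0.5557 -0.1661]]
stapler etc none
```

Rack: cheek inner faces at y=+0.151 and -0.157, yaw about +0.011. The row spans +0.116 to -0.121, so there is about 35 mm free at each end. The order is tube, carton, tape, stick, and the opening goes between tape and stick. I drag the stick bin right first.

```bash
python3 -m handwheel '[[[-0.058,-0.028,0.06,0,0,-0.016,0.034],[-0.058,-0.028,0.12,0,0,-0.016,0.034],[-0.058,-0.028,0.18,0,0,-0.016,0.034],[-0.058,-0.028,0.24,0,0,-0.016,0.034],[-0.058,-0.028,0.25,0,0,-0.016,0.034],[-0.058,-0.028,0.25,0,0,-0.016,0.034]]]'
python3 - <<'E'
from h import *
o,im=shot("w3"); print(o["position"],R.from_quat(o["ee_rot"]).as_matrix())
E
```

```text
clock: 2.88
position: [0.5703, -0.0941, 0.1198]
ee_rot: [0.703, 0.711, -0.001, -0.001]
ft_force: [0.3, -0.3, -0.1]
grip_width: 0.399
[ 0.57033234 -0.09410372  0.11980966] [[-1.03943003e-02  9.99940179e-01 -3.40546172e-03]
 [ 9.99945978e-01  1.03941637e-02 -5.78062438e-05]
 [-2.24058591e-05 -3.40587861e-03 -9.99994200e-01]]
```

View pics/w3.png

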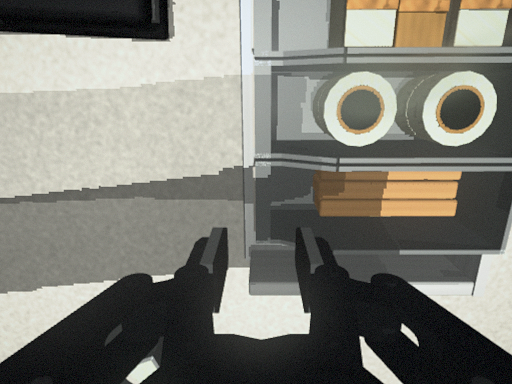

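The stick bin's front wall strip (columns 252–272) lies centred between the fingers (columns 222–300). Descend and pinch.

```bash
python3 -m handwheel '[[[0,0.001,0.04,0,0,0,0.034],[0,0.001,0.083,0,0,0,0.034],[0,0.001,0.083,0,0,0,0.034],[0,0.001,0.083,0,0,0,0],[0,0.001,0.083,0,0,0,0],[0,0.001,0.083,0,0,0,0],[0,0.001,0.083,0,0,0,0]]]' 60
python3 - <<'E'
from h import *
o,im=shot("w4"); print(o["position"],o["ft_force"],o["grip_width"])
E
```

```text
clock: 3.8
position: [0.5747, -0.093, 0.0412]
ee_rot: [0.703, 0.712, 0.001, 0.002]
ft_force: [-2.9, -0.8, 8.0]
grip_width: 0.105
[ 0.57469059 -0.09301802  0.0411698 ] [-2.93239597 -0.83942203  8.00246719] 0.10508149788232353
```

View pics/w4.png

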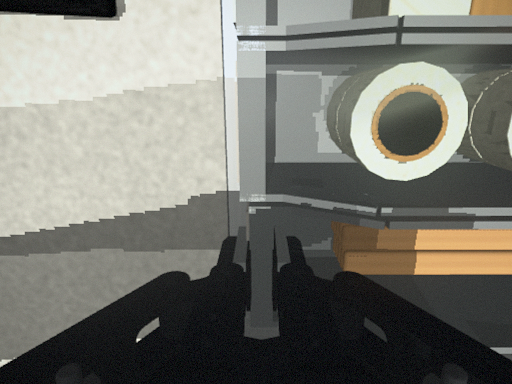

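```bash
python3 -m handwheel '[[[-0.01,-0.002,-0.001,0,0,0,0],[-0.02,-0.002,-0.001,0,0,0.02,0],[-0.028,-0.002,-0.001,0,0,0.03,0],[-0.035,-0.002,-0.001,0,0,0.03,0],[-0.035,-0.002,-0.001,0,0,0.03,0]]]'
python3 - <<'E'
from h import *
o,im=shot("w5"); print(o["position"],o["ft_force"],o["grip_width"])
E
```

```text
clock: 4.47
position: [0.5732, -0.1272, 0.0412]
ee_rot: [0.713, 0.701, 0.001, 0.001]
ft_force: [0.1, 6.0, 8.6]
grip_width: 0.109
[ 0.57317873 -0.12718915  0.04119429] [0.07948516 6.03100871 8.56415583] 0.10918347959627303
```

View pics/w5.png

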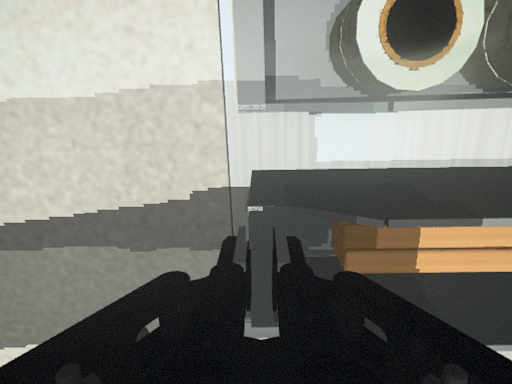

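The gap between tape and stick is open. Now I release, lift, and insert the shut fingers in the gap at mid-length.

```bash
python3 -m handwheel '[[[0,0,0,0,0,0,0.03],[0,0,0,0,0,0,0.03],[0,0,-0.06,0,0,0,0.03],[0,0,-0.11,0,0,0,0.03],[0.046,0.05,-0.11,0,0,-0.03,0],[0.046,0.073,-0.11,0,0,-0.03,0],[0.046,0.073,-0.11,0,0,-0.03,0],[0.046,0.073,-0.11,0,0,-0.03,0]]]'
python3 - <<'E'
from h import *
o,im=shot("w6"); print(o["position"],o["ft_force"],o["grip_width"])
E
```

```text
clock: 5.52
position: [0.6447, -0.0837, 0.1489]
ee_rot: [0.703, 0.711, -0.001, -0.0]
ft_force: [-1.0, 0.0, 0.4]
grip_width: 0.002
[ 0.64473481 -0.08373052  0.14888589] [-1.0325738   0.02364795  0.35707588] 0.002207128391820377
```

View pics/w6.png

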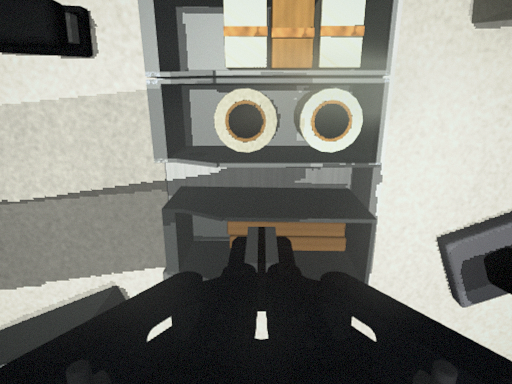

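Run:
```python
from h import *
np.set_printoptions(precision=4,suppress=True)
o,im=rd("w6")
cv2.imwrite("pics/w6c.png",cv2.resize(im[140:260,140:400],None,fx=3,fy=3,interpolation=cv2.INTER_CUBIC))
print(cast("wrist",[(250,163),(360,166),(250,218),(370,217)],.083,o)[:,:2])
```

```text
[[ 0.6364 -0.0573]
 [ 0.7122 -0.0584]
 [ 0.6365 -0.0981]
 [ 0.7234 -0.0961]]
```

View pics/w6c.png

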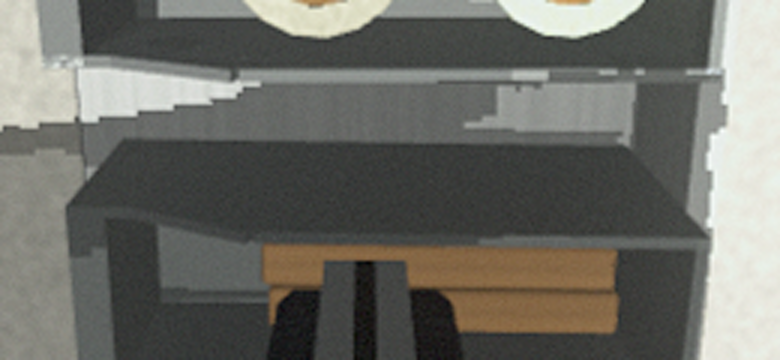

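```bash
python3 -m handwheel '[[[0.004,0,0,0,0,0,0],[0.004,0,0.05,0,0,0,0],[0.004,0,0.108,0,0,0,0],[0.004,0,0.108,0,0,0,0]]]'
```

```text
clock: 6.08
position: [0.6418, -0.079, 0.0374]
ee_rot: [0.702, 0.712, -0.003, -0.003]
ft_force: [0.2, -0.5, 0.8]
grip_width: 0.001
```

```bash
python3 -m handwheel '[[[0.01,0,0,0,0,0,0],[0.018,0,0,0,0,0,0],[0.026,0,0,0,0,0,0],[0.033,0,0,0,0,0,0],[0.039,0,0,0,0,0,0],[0.039,0,0,0,0,0,0]]]'
python3 - <<'E'
from h import *
o,im=shot("w7"); print(o["position"],o["ft_force"],o["grip_width"])
E
```

```text
clock: 6.82
position: [0.6466, -0.0404, 0.0443]
ee_rot: [0.703, 0.712, 0.001, 0.002]
ft_force: [0.7, -4.8, 2.8]
grip_width: -0.002
[ 0.64659667 -0.04037562  0.04432426] [ 0.69315486 -4.75273823  2.83512921] -0.0022756649453196465
```

View pics/w7.png

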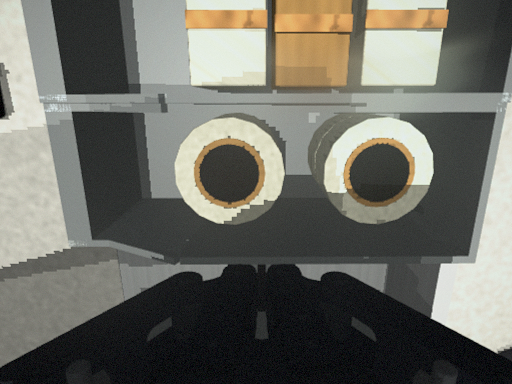

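```bash
python3 -m handwheel '[[[0.003,0,0,0,0,0,0],[0.006,0,0,0,0,0,0],[0.007,0,0,0,0,0,0],[0.007,0,0,0,0,0,0]]]'
```

```text
clock: 7.38
position: [0.6462, -0.0346, 0.0436]
ee_rot: [0.703, 0.711, 0.0, 0.002]
ft_force: [0.6, -8.4, 4.8]
grip_width: 0.004
```

```bash
python3 -m handwheel '[[[-0.03,0,0,0,0,0,0],[-0.045,0,0,0,0,0,0],[-0.053,0,0,0,0,0,0],[-0.056,0,0,0,0,0,0],[-0.056,0,0,0,0,0,0]]]'
```

```text
clock: 8.0
position: [0.6458, -0.0866, 0.0419]
ee_rot: [0.702, 0.712, 0.001, -0.0]
ft_force: [-1.0, 4.4, 3.6]
grip_width: -0.001
```

```bash
python3 -m handwheel '[[[-0.003,0,0,0,0,0,0],[-0.005,0,0,0,0,0,0],[-0.005,0,0,0,0,0,0],[0.03,0,0,0,0,0,0],[0.03,0,-0.06,0,0,0,0],[0.03,-0.03,-0.12,0,0,0,0],[0.06,-0.06,-0.18,0,0,0,0.034],[0.06,-0.06,-0.20,0,0,0,0.034]]]';python3 - <<'E'
from h import *
o,im=shot("w8"); print(o["position"],o["ft_force"],o["grip_width"])
cv2.imwrite("pics/w8c.png",cv2.resize(im[0:250,150:420],None,fx=2.9,fy=2.4,interpolation=cv2.INTER_CUBIC))
E
```

```text
clock: 9.0
position: [0.5841, -0.0275, 0.2444]
ee_rot: [0.702, 0.713, 0.001, 0.001]
ft_force: [1.0, -1.1, 0.2]
grip_width: 0.396
[ 0.58413187 -0.02754525  0.24440262] [ 0.97789172 -1.1177667   0.1909051 ] 0.39562379041815776
```

View pics/w8.png

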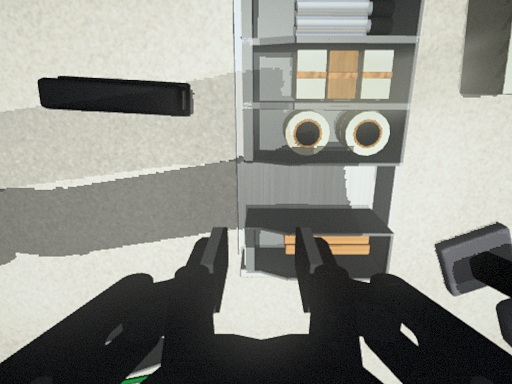

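Run:
```python
from h import *
o,im=rd("w8")
cv2.imwrite("pics/w8c.png",cv2.resize(im[145:290,225:425],None,fx=4,fy=4,interpolation=cv2.INTER_CUBIC))
```

```text
(no output)
```

View pics/w8c.png

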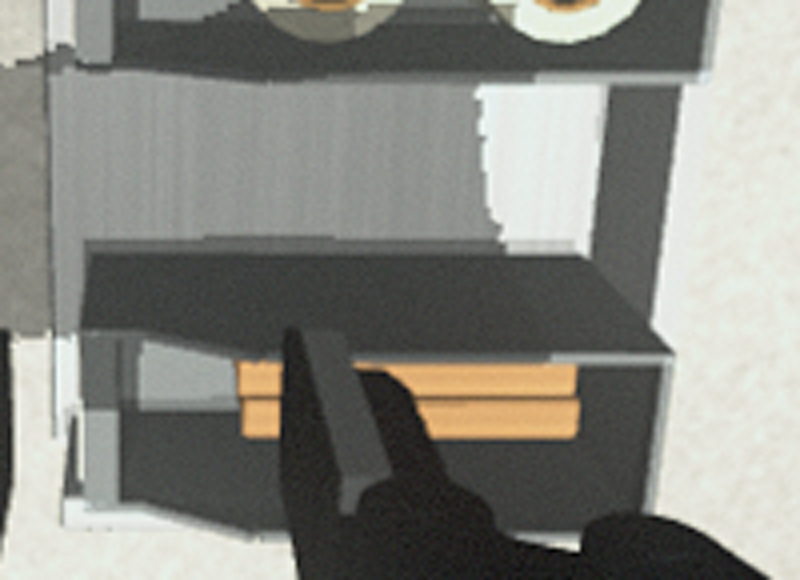

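Run:
```python
from h import *
np.set_printoptions(precision=4,suppress=True)
o,im=rd("w8")
f=lambda P:[((u+.5)/4-.5+225,(v+.5)/4-.5+145) for u,v in P]
a=cast("wrist",f([(76,66),(81,330)]),.068,o); b=cast("wrist",f([(705,82),(670,354)]),.083,o)
print(a,b)
print("stick bottom left front/back z8",cast("wrist",f([(90,241),(575,242)]),.008,o))
print("floor front",cast("wrist",f([(47,50),(55,430)]),.008,o))
# tool-axis shift to pot front
w1,_=rd("w1")
print(totool([.359,-.301,.037],o), R.from_quat(o["ee_rot"]).as_matrix())
```

```text
[[ 0.5659 -0.0242  0.068 ]
 [ 0.5673 -0.0996  0.068 ]] [[ 0.7245 -0.0226  0.083 ]
 [ 0.726  -0.0974  0.083 ]]
stick bottom left front/back z8 [[ 0.5673 -0.0954  0.008 ]
 [ 0.7249 -0.0933  0.008 ]]
floor front [[ 0.5538 -0.0325  0.008 ]
 [ 0.5556 -0.1641  0.008 ]]
[-0.2697 -0.23    0.207 ] [[-0.0156  0.9999  0.0029]
 [ 0.9999  0.0156 -0.001 ]
 [-0.0011  0.0029 -1.    ]]
```

```bash
python3 -m handwheel '[[[-0.27,-0.23,0.05,0,0,-0.39,0.034],[-0.27,-0.23,0.05,0,0,-0.39,0.034],[-0.27,-0.23,0.05,0,0,-0.39,0.034],[-0.27,-0.23,0.05,0,0,-0.39,0.034],[-0.27,-0.23,0.08,0,0,-0.39,0.034],[-0.27,-0.23,0.11,0,0,-0.39,0.034],[-0.27,-0.23,0.13,0,0,-0.39,0.034],[-0.27,-0.23,0.13,0,0,-0.39,0.034]]]';python3 - <<'E'
from h import *
o,im=shot("w9"); print(o["position"],o["joint_pos"],R.from_quat(o["ee_rot"]).as_matrix())
E
```

```text
clock: 10.05
position: [0.3564, -0.3023, 0.1094]
ee_rot: [0.552, 0.834, 0.0, -0.002]
ft_force: [0.3, 1.5, 1.1]
grip_width: 0.399
[ 0.3563614  -0.30228612  0.1094028 ] [ 1.06495918  0.13523588 -0.48380979  1.98443183  0.07210793  1.04276428
  0.94954696] [[-0.39058986  0.92055872 -0.0033479 ]
 [ 0.92055663  0.39059913  0.00279461]
 [ 0.00388029 -0.00199038 -0.99999049]]
```

View pics/w9.png

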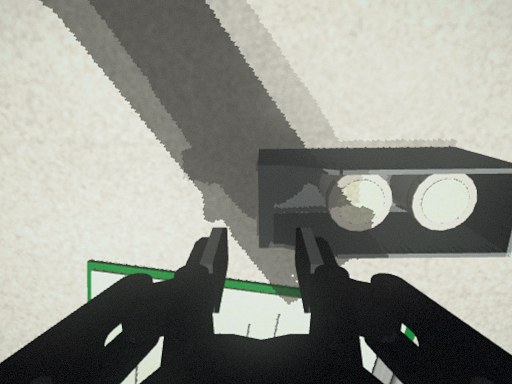

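Run:
```python
from h import *
o,im=rd("w9")
g=cv2.convertScaleAbs(im[140:265,210:350],alpha=2)
cv2.imwrite("pics/w9c.png",cv2.resize(g,None,fx=5,fy=4.5,interpolation=cv2.INTER_CUBIC))
```

```text
(no output)
```

View pics/w9c.png

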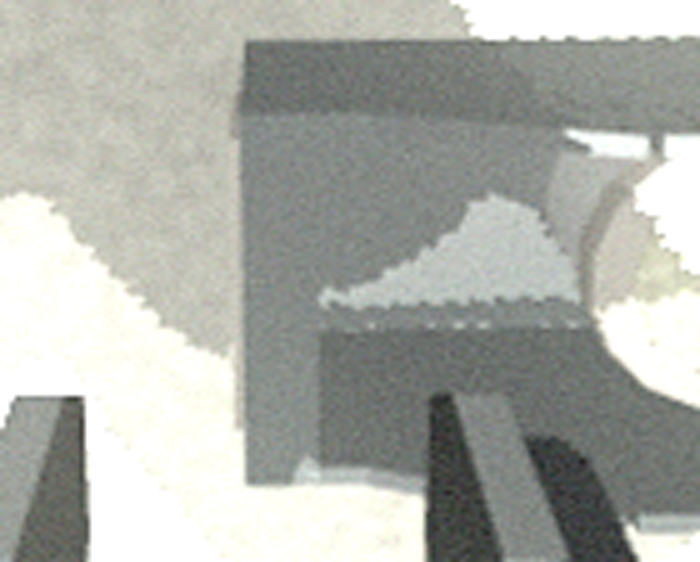

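Run:
```python
from h import *
np.set_printoptions(precision=4,suppress=True)
o,im=rd("w9")
p=cast("wrist",[(242/5+210,115/4.5+140),(247/5+210,485/4.5+140)],.06,o)
m=p.mean(0);print(p,m,np.linalg.norm(p[0]-p[1]));y=np.arctan2(*(p[0]-p[1])[[1,0]])-np.pi/2;print("yaw",y)
t=m+.005*np.array([np.cos(.4),np.sin(.4),0]);t[2]=.028;print(t,totool(t,o))
```

```text
[[ 0.3433 -0.2765  0.06  ]
 [ 0.3664 -0.3296  0.06  ]] [ 0.3549 -0.303   0.06  ] 0.05791948255600236
yaw 0.41103821815875174
[ 0.3595 -0.3011  0.028 ] [-0.0004  0.0035  0.0814]
```

```bash
python3 -m handwheel '[[[0,0.0035,0.02,0,0,-0.01,0.034],[0,0.0035,0.06,0,0,-0.01,0.034],[0,0.0035,0.081,0,0,-0.01,0.034],[0,0.0035,0.081,0,0,-0.01,0.034],[0,0.0035,0.081,0,0,-0.01,0],[0,0.0035,0.081,0,0,-0.01,0],[0,0.0035,0.081,0,0,-0.01,0],[0,0.0035,0.081,0,0,-0.01,0]]]' 110
python3 - <<'E'
from h import *
o,im=shot("w10"); print(o["position"],o["ft_force"],o["torque"],o["grip_width"])
E
```

```text
clock: 11.1
position: [0.3626, -0.302, 0.0324]
ee_rot: [0.547, 0.837, -0.0, 0.001]
ft_force: [-2.5, 1.9, 7.7]
grip_width: 0.096
[ 0.36258319 -0.30196877  0.03238946] [-2.52871499  1.94197794  7.72360316] [0.40606452 0.57455462 0.06457388] 0.09641968320480038
```

View pics/w10.png

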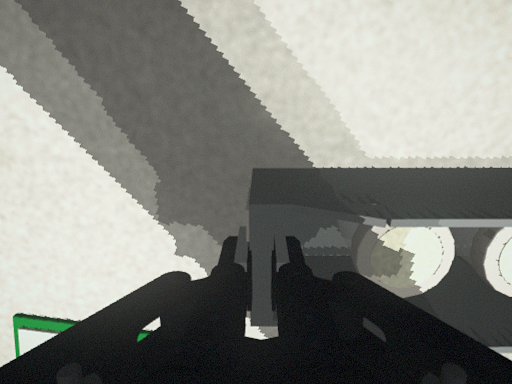

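```bash
python3 -m handwheel '[[[0,-0.002,-0.015,0,0,0,0],[0,-0.002,-0.03,0,0,0,0],[0,-0.002,-0.05,0,0,0,0],[0,-0.002,-0.07,0,0,0,0],[0,-0.002,-0.07,0,0,0,0]]]'
python3 - <<'E'
from h import *
o,im=shot("w11"); print(o["position"],o["ft_force"],o["torque"],o["grip_width"],o["ee_rot"])
shot("s11","scene")
E
```

```text
clock: 11.78
position: [0.3607, -0.303, 0.1025]
ee_rot: [0.547, 0.837, -0.0, 0.002]
ft_force: [0.3, -0.5, -1.9]
grip_width: 0.097
[ 0.36068137 -0.30295883  0.1024945 ] [ 0.31910043 -0.49426371 -1.91615412] [-0.07708584  0.2322978  -0.00616471] 0.09726811741481005 [ 5.47148161e-01  8.37033283e-01 -4.89136076e-04  1.98351432e-03]
```

View pics/w11.png

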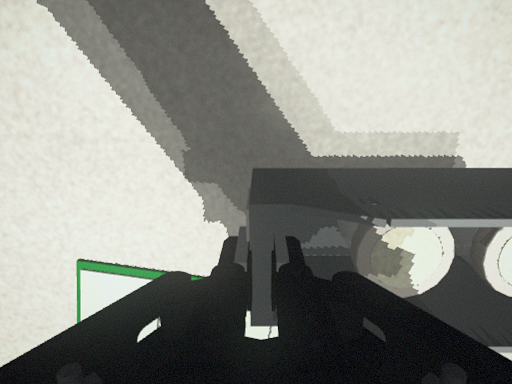

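View pics/s11.png

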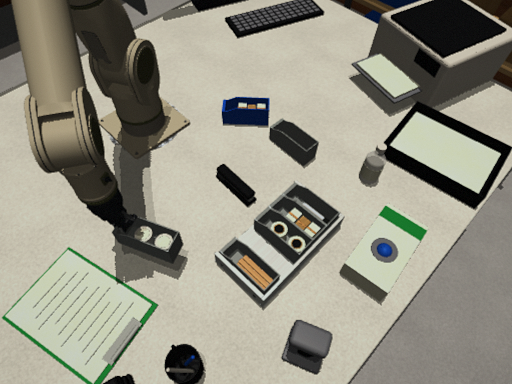

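The bin is held level: the view in the hand hasn't changed and the scene picture shows it horizontal. Carry it above the opening.

```bash
python3 -m handwheel '[[[0.01,0.02,-0.02,0,0,0.03,0],[0.03,0.06,-0.04,0,0,0.10,0],[0.055,0.11,-0.05,0,0,0.17,0],[0.08,0.16,-0.05,0,0,0.24,0],[0.105,0.21,-0.05,0,0,0.31,0],[0.125,0.25,-0.05,0,0,0.36,0],[0.135,0.275,-0.05,0,0,0.395,0],[0.138,0.284,-0.05,0,0,0.40,0]]]'; python3 -m handwheel '[[[0,0,0,0,0,0,0],[0,0,0,0,0,0,0]]]'
python3 - <<'E'
from h import *
o,im=shot("w12"); print(o["position"],o["ft_force"],o["torque"],o["grip_width"],R.from_quat(o["ee_rot"]).as_matrix())
shot("t12","top")
E
```

```text
clock: 12.88
position: [0.5645, -0.0599, 0.1492]
ee_rot: [0.702, 0.713, -0.0, -0.001]
ft_force: [0.6, -0.1, -2.0]
grip_width: 0.095
clock: 13.12
position: [0.5636, -0.0631, 0.15]
ee_rot: [0.703, 0.711, -0.001, -0.0]
ft_force: [-0.0, 0.1, -2.7]
grip_width: 0.098
[ 0.56364234 -0.06312429  0.1500046 ] [-0.03191246  0.1101607  -2.65449971] [ 0.01506877  0.17882637 -0.03396542] 0.09764219840359273 [[-1.17717730e-02  9.99930370e-01 -8.24884784e-04]
 [ 9.99930520e-01  1.17712573e-02 -6.27319314e-04]
 [-6.17565703e-04 -8.32212131e-04 -9.99999463e-01]]
```

View pics/w12.png

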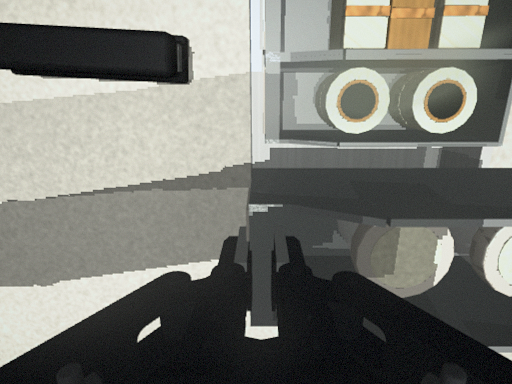

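View pics/t12.png

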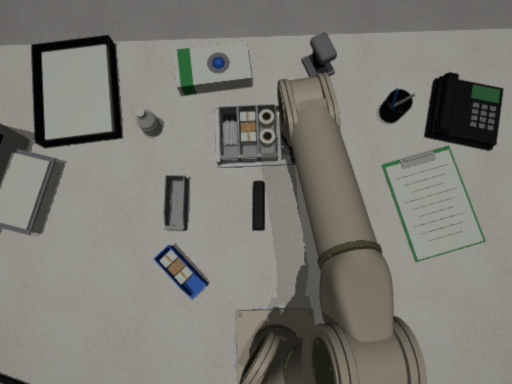

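Run:
```python
from h import *
np.set_printoptions(precision=4,suppress=True)
o,im=rd("w12")
zb=o["position"][2]-.0324
print("zb",zb,"pot L front top",cast("wrist",[(248,206)],zb+.06,o),"pot L bottom front/back",cast("wrist",[(249,168),(500,168)],zb,o))
print("pot Ltop at 495",cast("wrist",[(390,218),(500,219)],zb+.075,o))
print("tape R front",cast("wrist",[(268,143)],.068,o),"back",cast("wrist",[(500,145),(340,144)],.083,o))
cv2.imwrite("pics/w12c.png",cv2.resize(im[120:250,235:512],None,fx=2.8,fy=2.8,interpolation=cv2.INTER_CUBIC))
```

```text
zb 0.11760460450394901 pot L front top [[ 0.5579 -0.033   0.1776]] pot L bottom front/back [[ 0.556  -0.0321  0.1176]
 [ 0.7014 -0.0303  0.1176]]
pot Ltop at 495 [[ 0.6081 -0.0312  0.1926]
 [ 0.6466 -0.0311  0.1926]]
tape R front [[ 0.5678 -0.0253  0.068 ]] back [[ 0.725  -0.0223  0.083 ]
 [ 0.6164 -0.023   0.083 ]]
```

View pics/w12c.png

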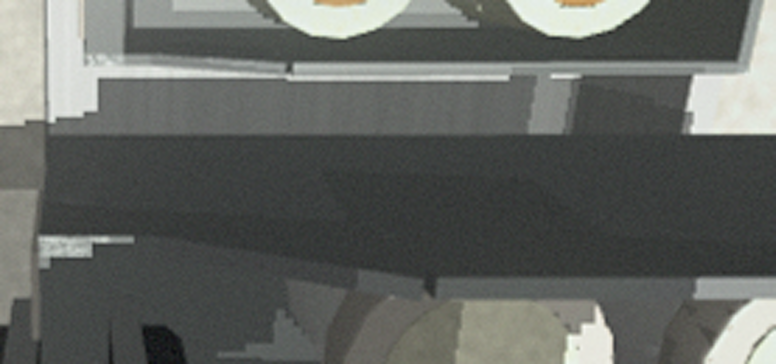

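Pot bin: left side at y=-0.032, tape's right edge at -0.025, stick's left edge at -0.0985. That leaves about 8 mm clear on each side, and the back is about 8 mm clear of the stop. Lower it.

```bash
python3 -m handwheel '[[[0,0,0.015,0,0,0,0],[0,0,0.03,0,0,0,0],[0,0,0.045,0,0,0,0],[0,0,0.055,0,0,0,0],[0,0,0.055,0,0,0,0]]]'; python3 -m handwheel '[[[0,0,0.015,0,0,0,0],[0,0,0.03,0,0,0,0],[0,0,0.042,0,0,0,0],[0,0,0.048,0,0,0,0],[0,0,0.048,0,0,0,0]]]';python3 - <<'E'
from h import *
o,im=shot("w13")
E
```

```text
clock: 13.85
position: [0.5638, -0.0616, 0.0943]
ee_rot: [0.702, 0.712, -0.0, -0.001]
ft_force: [0.3, 0.5, -1.6]
grip_width: 0.094
clock: 14.48
position: [0.5642, -0.0617, 0.0469]
ee_rot: [0.702, 0.712, -0.0, -0.0]
ft_force: [-0.2, -0.3, -2.2]
grip_width: 0.098
```

View pics/w13.png

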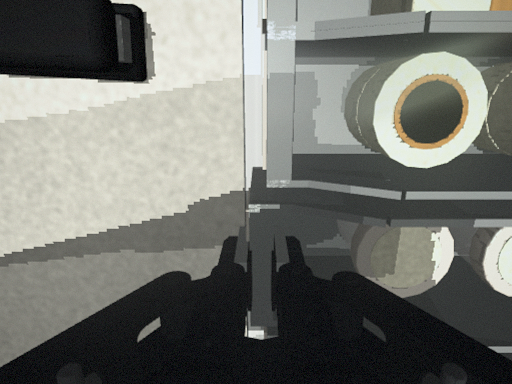

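```bash
python3 -m handwheel '[[[0,0,0.003,0,0,0,0],[0,0,0.006,0,0,0,0],[0,0,0.008,0,0,0,0],[0,0,0.008,0,0,0,0]]]'
```

```text
clock: 15.02
position: [0.5644, -0.0617, 0.0404]
ee_rot: [0.702, 0.712, -0.0, 0.0]
ft_force: [-7.0, -0.1, 11.7]
grip_width: 0.098
```

```bash
python3 -m handwheel '[[[0,0.002,-0.001,0,0,0,0],[0,0.005,-0.001,0,0,0,0],[0,0.008,-0.001,0,0,0,0],[0,0.008,-0.001,0,0,0,0]]]'
python3 - <<'E'
from h import *
o,im=shot("w14")
E
```

```text
clock: 15.52
position: [0.5727, -0.0617, 0.0404]
ee_rot: [0.703, 0.712, 0.0, 0.0]
ft_force: [-2.9, -0.1, 4.5]
grip_width: 0.097
```

View pics/w14.png

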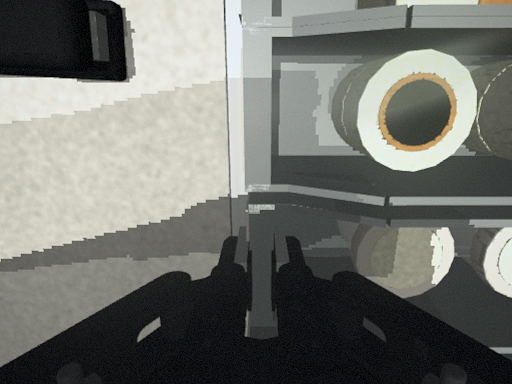

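The pot bin's front (column 250) is in line with the tape bin's (247). Release, lift and look.

```bash
python3 -m handwheel '[[[0,0,0,0,0,0,0.02],[0,0,0,0,0,0,0.03],[0,0,0,0,0,0,0.03],[0,0,-0.03,0,0,0,0.03],[0,0,-0.09,0,0,0,0.03],[0,0,-0.15,0,0,0,0.03],[0.03,0.01,-0.22,0,0,0,0.02],[0.04,0.01,-0.28,0,0,0,0]]]';  python3 -m handwheel '[[[0,0,-0.03,0,0,0,0],[0,0,-0.03,0,0,0,0]]]'
python3 - <<'E'
from h import *
o,im=shot("w15");print(o["position"])
cv2.imwrite("pics/w15c.png",cv2.resize(im[0:250,210:400],None,fx=2.4,fy=2.4,interpolation=cv2.INTER_CUBIC))
E
```

```text
clock: 16.58
position: [0.5814, -0.0228, 0.3103]
ee_rot: [0.702, 0.712, 0.0, 0.0]
ft_force: [0.9, -1.2, 0.5]
grip_width: 0.035
clock: 16.82
position: [0.5825, -0.0235, 0.3409]
ee_rot: [0.702, 0.712, 0.001, 0.002]
ft_force: [-0.3, 0.2, -0.0]
grip_width: -0.002
[ 0.58249841 -0.02353831  0.34094689]
```

View pics/w15c.png

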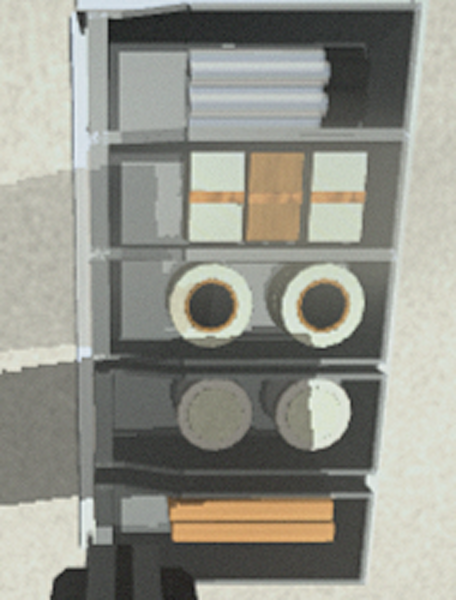

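Run:
```python
from h import *
o,im=rd("w15")
g=cv2.convertScaleAbs(im,alpha=1.6)
a=cv2.resize(g[0:120,230:290],None,fx=5,fy=5,interpolation=cv2.INTER_CUBIC);b=cv2.resize(g[110:230,230:290],None,fx=5,fy=5,interpolation=cv2.INTER_CUBIC)
cv2.imwrite("pics/w15d.png",np.hstack([a,np.zeros((600,20,3),np.uint8),b]))
```

```text
(no output)
```

View pics/w15d.png

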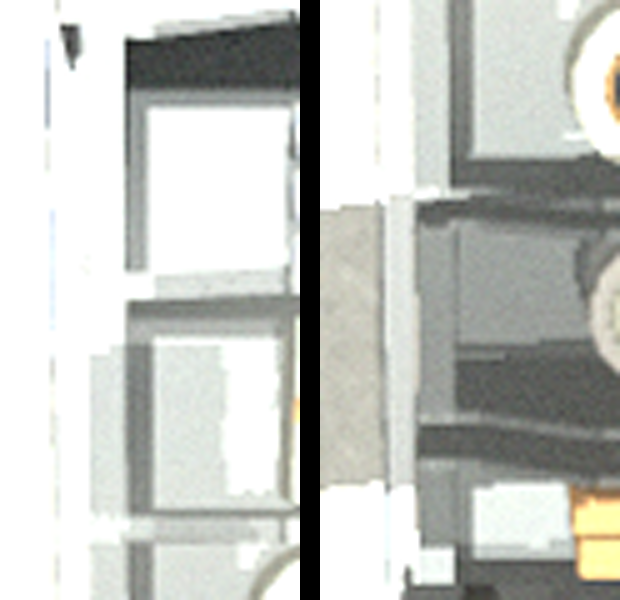

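Run:
```python
from h import *
np.set_printoptions(precision=4,suppress=True)
o,im=rd("w15")
f=lambda u,v,y0:((u+.5)/5-.5+230,(v+.5)/5-.5+y0)
ang=.0115
y_=np.array([-np.sin(ang),np.cos(ang)]);x_=np.array([np.cos(ang),np.sin(ang)])
def rk(p):
    return np.array([(p[:2]-O)@x_,(p[:2]-O)@y_])
# origin: floor front edge
e=cast("wrist",[f(52,300,0),f(65,350,110)],.008,o)[:,:2]; print("edge",e,"yaw",-np.arctan2(e[0,0]-e[1,0],e[0,1]-e[1,1]))
O=np.array([0,-.003]); O=O+x_*(np.mean(e@x_)+.092-O@x_); print("O",O)
P=dict(tube_in=(126,60,0),carton_in=(128,340,0),tape_in=(130,80,110),pot_in=(137,300,110),stick_in=(135,470,110),carton_out=(89,430,0),tape_out=(92,60,110),pot_out=(97,300,110),stick_out=(98,470,110),tapeR=(110,195,110),potL=(110,220,110),potR=(110,420,110),stickL=(110,462,110))
for k,v in P.items():
    print(k,rk(cast("wrist",[f(*v)],.068,o)[0]))
# tops at back z=.083 from w15c (2.4x, origin 210,0)
g=lambda u,v:((u+.5)/2.4-.5+210,(v+.5)/2.4-.5)
for k,v in dict(tubeL=(418,10),tubeR=(403,132),cartR=(398,250),tapeL=(396,256),tapeR=(388,366),potL=(386,372),potR=(378,475),stL=(372,490),stR=(362,582)).items():
    print("back",k,rk(cast("wrist",[g(*v)],.083,o)[0]))
```

```text
edge [[ 0.5518  0.0931]
 [ 0.5549 -0.0844]] yaw 0.01751801488769547
O [0.6453 0.0044]
tube_in [-0.0703  0.1378]
carton_in [-0.0701  0.075 ]
tape_in [-0.0698  0.0032]
pot_in [-0.068  -0.0566]
stick_in [-0.0686 -0.1063]
carton_out [-0.0801  0.0535]
tape_out [-0.0797  0.0084]
pot_out [-0.079  -0.0566]
stick_out [-0.0792 -0.1063]
tapeR [-0.0752 -0.0274]
potL [-0.0753 -0.0343]
potR [-0.0756 -0.0913]
stickL [-0.0757 -0.1039]
back tubeL [0.078  0.1429]
back tubeR [0.0767 0.0888]
back cartR [0.0804 0.0319]
back tapeL [0.0797 0.0288]
back tapeR [ 0.0816 -0.0293]
back potL [ 0.0808 -0.0326]
back potR [ 0.0824 -0.092 ]
back stL [ 0.0799 -0.1011]
back stR [ 0.0797 -0.1592]
```

```bash
python3 -m handwheel '[[[0,-0.06,-0.04,0,0,0,0],[0,-0.12,-0.06,0,0,0,0],[0,-0.15,-0.06,0,0,0,0],[0,-0.15,-0.06,0,0,0,0]]]'
python3 - <<'E'
from h import *
o,im=shot("s16","scene");o,t=shot("t16","top")
cv2.imwrite("pics/f16.png",np.hstack([cv2.resize(im[170:310,200:360],(400,350)),cv2.resize(t[90:240,150:340],(400,350))]))
a=cv2.imread("pics/top0.png")
d=cv2.absdiff(a,t).max(2)
for n,(x,y,w,h) in dict(stapler=(248,176,22,58),bottle=(130,105,35,35),empty=(160,172,32,62),blue=(150,240,62,62)).items(): print(n,(d[y:y+h,x:x+w]>40).mean())
E
```

```text
clock: 17.38
position: [0.4298, -0.0265, 0.3984]
ee_rot: [0.703, 0.711, -0.001, 0.001]
ft_force: [-0.0, -0.1, -0.6]
grip_width: 0.002
stapler 0.21316614420062696
bottle 0.0
empty 0.0
blue 0.0
```

View pics/f16.png

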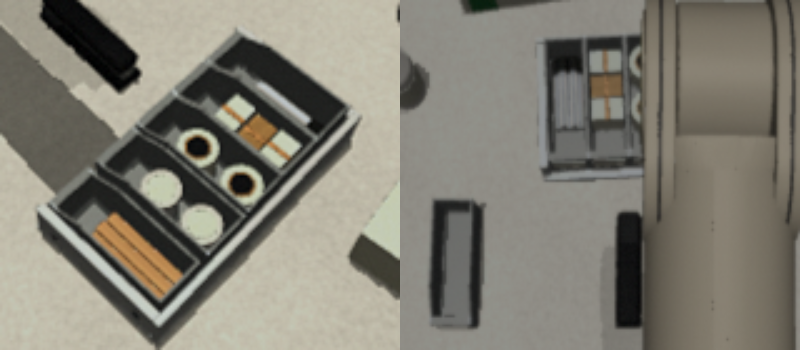

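All five bins stand flush in the rack, with the pots directly right of the tape. The stapler difference (0.21) comes from the arm and its shadow covering part of that patch. The stapler itself looks unmoved. Handing in.

Run:
```python
from workcell import manip
print(manip.hand_in())
```

```text
the job is handed in; nothing more can be done
None
```

The pot bin now stands in the rack directly right of the tape bin, and I handed the job in at about 17.5 s of the 72 s allowed. The hand-in gave no verdict.

**What I did:**
- I dragged the stick bin right by its front wall.
- With the shut fingers in the gap, I pushed the tape, carton and tube bins left and the stick bin against the right cheek. This left an opening about 73 mm wide.
- I lifted the pot bin level by its front wall, lowered it into the opening, slid it back in line and let go.

**Last checks:**
- **Fronts:** all are in line within about 2 mm, and the bin origins are within about 2 mm of the rack's origin line. I left out the extra push against the back stop.
- **Gap:** the pot bin's sides are about 3–7 mm from the tape bin, so its y in the tape bin's frame is about -0.063 m.
- **Upright and square:** all five bins look upright and square in the pictures.
- **Bystanders:** the bottle, empty bin and blue look-alike showed no change from the first picture. For the stapler the comparison didn't work (21% of its patch differed), because the arm and its shadow covered part of it. It looks unmoved in the scene view, and I never touched it.
- **Known slip:** one script used a rack centre about 7 mm off in y, so I relied only on differences for those sideways values.

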